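Clear the press base and set out the sleeve platen

TASK

With the hand scraper, sweep the three aluminium offcuts on the black press base forward off its front edge into the catch tray, then stand the scraper back on the bench; do not touch the offcuts with the gripper, and leave the platen where it is until then. Next slide the platen (the long plate with the upright rib) outward along the base, without lifting it, until its front end is level with the tip of the gauge's pointer, straight along the base. There it is past its balance point: finish while still holding it, level, resting on the base and not moving, held from tipping by the gripper alone; leave everything else on the bench alone.

Things in the scene. Friction and masses are not known exactly. Their poses are not given: they have to be found in the camera images.
- deck: The press base, fixed: a black steel block 150 (x) x 340 (y) x 60 (z) mm on the bench. Origin: centre of its underside; +y is the outward direction, in which the platen slides. Its flat top is 60 mm above the bench. Along both long sides of the top runs an aluminium side rail 8 mm wide and 8 mm high, flush with the outside; the channel between the rails is 134 mm wide and open at both ends.
- deck_edge (a point): Middle of the front edge of the deck's top (deck frame [0, 170, 60] mm), over which scraps are swept and the platen is slid. Axes as the deck's.
- tray: Low open steel catch tray, fixed on the bench 5 mm in front of the deck's front edge: 160 (x) x 110 (y) x 35 (z) mm outside, walls 3 mm thick. Origin: centre of its underside; axes parallel to the deck's.
- gauge: Setting gauge, fixed on the bench beyond the tray, on the far side of the platen's path: 40 mm square steel foot, thin post 86 mm high with a black collar, and a thin pointed steel pointer, 66 mm above the bench, reaching 50 mm from the post along the gauge's -x towards the path. Origin: centre of the foot's underside; axes parallel to the deck's (pointer square across the sliding direction).
- gauge_tip (a point): Point of the gauge's pointer. The front end of the platen has to come level with it, measured along the deck's y (the platen's front end passes 10 to 50 mm beside it, not touching).
- platen: The platen, loose on the deck: aluminium plate 90 (x) x 240 (y) x 9 mm, a 3 mm grey rubber pad on it that stops 18 mm short of the front end and, near the rear, an upright grip rib 60 (x) x 16 (y) mm rising to 57 mm above the underside. 0.4 to 0.63 kg, balance point within 8 mm of the origin. Origin: centre of its underside; +y to its front end, which starts 140 to 170 mm behind the deck's front edge.
- platen_nose (a point): Middle of the platen's front end, 120 mm ahead (+y) of its origin, at half its thickness.
- platen_rib (a point): A point to grip on the platen's rib: on its mid-plane, 98 mm behind (-y of) the origin, 42 mm above the underside and 15 mm below the top of the rib. The 16 mm thickness is along the platen's y.
- scraper: Hand scraper, loose, standing on the bench: a foot block 116 (x) x 30 (y) x 26 (z) mm, black rubber below and wood above, with an upright wooden handle 70 (x) x 18 (y) mm on it, rising to 78 mm. Mass 0.22 kg. Origin: centre of its underside; it sweeps along its y, and works equally well either way round.
- scraper_grip (a point): A point to grip on the scraper's handle: centre of the handle, 60 mm above the underside. The 18 mm thickness is along the scraper's y.
- offcut_block: Loose aluminium offcut, a rectangular block 22 x 20 x 20 mm, on the deck's channel between the platen's front end and the deck's front edge (centre 30 to 60 mm behind the edge). Origin: centre of its underside.
- offcut_round: Loose aluminium offcut, a round slug, 24 mm diameter, 20 mm high, standing on end, on the deck's channel between the platen's front end and the deck's front edge (centre 30 to 60 mm behind the edge). Origin: centre of its underside.
- offcut_angle: Loose aluminium offcut, an L-shaped piece 24 x 22 x 20 mm, standing on end, on the deck's channel between the platen's front end and the deck's front edge (centre 30 to 60 mm behind the edge). Origin: centre of its underside.

How it is judged:
By the outcome, as a careful person would: the job done as asked, in the order asked, and still so for the second after the job is handed in, while the arm keeps its last pose, push and grip.
It also fails if it takes over 61 s, if anything falls off the work surface, if the arm or the gripper's body presses on something with over 40 N, if the wrist force passes 120 N, or if a joint passes its speed limit or range.

ROBOT

A 7-joint arm with a two-finger parallel gripper is mounted at the origin on the work surface. World frame = base frame: x ahead of the robot, y to its left, z up, the work surface at z = 0. Lengths are in m, angles in rad, forces in N, time in s.
With the tool pointing down it reaches from about 0.4 to 0.85 m from the base axis. Payload 4.5 kg.
Tool frame: the origin (TCP) lies at the very end of the fingers, on their centre line; the grasp point (between the pads) lies 19 mm behind it (r.grip_point_offset is the distance from the TCP to the grasp point, in m); z points along the fingers, y is the line along which they close (so a half turn about z gives the same grasp; the last joint's range is limited). The gripper opens to 88 mm and grips with 3 to 60 N. Pads are 18 mm wide; open, the fingers measure 123 mm over their backs; the gripper's body (75 mm by 187 mm) begins 45 mm behind the grasp point.
Start: joints at [1.272, 0.689, -0.195, 1.565, 0.157, 0.902, -0.215], TCP at [0.204, -0.591, 0.239] pointing down, gripper open.
Joint ranges: [-3.01, 3.01], [-0.46, 2.08], [-1.47, 1.51], [0.13, 2.56], [-1, 4.14], [0.04, 2.09], [-2.66, 2.66]. Speed limits (rad/s): [2.57, 2.57, 3.14, 3.14, 3.14, 3.14, 3.14].

INTERFACE

Orientations are given as a unit quaternion [x, y, z, w].
In Python, from plant import r gives the robot as it stands.
- The arm moves only by the tool carry_out, never from a script. Its argument "rows" is a list of rows, each a list of 3 entries, a list of its own where there are three numbers: the shift along the tool's x, y, z in cm, then the turn, a rotation vector about the tool's x, y, z in degrees, then the closure, from 0 (fully open) to 1 (shut). A call has 1 to 12 rows; each row is the pose to reach, as a shift and turn from the pose commanded when the call began, along the tool's axes at that moment; what a row does not reach only later rows make up. A row lasts 1/10 s, in which the tool goes at most 50 mm and 8.59 degrees, less where a joint would pass 70% of its speed; a pose out of reach is approached as far as the arm can. A call with a gripper value outside its range is refused whole. The fingers move at their own pace and stop on an object; "newtons" is the grip in N (left out, the last holds). Time passes only in rows, so rows that repeat a pose let the fingers close. It gives the time, the measured TCP pose, the force, the opening and the grip force at its end, in the units of the state.
- r.get_state(): the state, without advancing time (a new reading comes with each control period).
- r.snapshot(name): name is "side" or "top" or "wrist"; returns a dict with "image" (420x560x3 uint8, red, green, blue), "fx", "fy", "cx", "cy" (pixels), "pose" (4x4, takes a point from camera to world coordinates). Camera axes: x right, y up, looking along -z (the intrinsics and any distortion apply to the point x, -y, -z); pixel columns grow to the right and rows downward; lengths in m; the calibration is good to about 2 mm. A picture is of the moment at which its call begins. There is no depth.
- r.finish_job(): hands the job in; it is judged then, once.
The state is a dict: "clock": time; "q": joint angles; "qd": joint speeds; "joint_torque": joint torques, N m; "tool_pos": TCP position; "eef_rot": TCP orientation; "contact_force": force on the tool from outside, world axes, zero at the start; "moment": the same for the moment, N m; "opening": opening from 0.0 (shut) to 1.0 (fully open); "finger_force": force on a finger pad.
Only numpy, scipy, OpenCV 4.12 (cv2) and the standard library are available. Lean on these libraries where they do the work, as an engineer would, in place of code of your own. Each camera call takes 0.05 s, during which the arm holds its last target. There are 200 camera calls.

## Working session

There is one attempt and no reset: what is moved stays moved. The work goes in short steps, Python scripts to look and compute and a tool call to move; the robot and the scene stay as the last step left them, time stands still between calls to the robot, and variables do not carry over. Pictures are saved under pics/ and viewed, at most 13 in all, crops included, and the job is handed in when it is done.

Besides the shell and the picture viewer there is one more tool, called after "Emit:" as name(argument=value, ...) on one line, values as JSON. carry_out: Moves the arm, as the interface text tells. Its arguments: {"type":"object","properties":{"rows":{"type":"array"},"newtons":{"type":"number"}},"required":["rows"]}

```bash
mkdir -p pics
python3 - <<'E'
from plant import r
import cv2,numpy as np
for n in ["side","top"]:
    s=r.snapshot(n); cv2.imwrite(f"pics/{n}0.png",s["image"][:,:,::-1])
    print(n,s["fx"],s["fy"],s["cx"],s["cy"],[k for k in s]);print(np.round(s["pose"],4).tolist())
st=r.get_state();print(st)
E
```

```text
side 482.1156768359681 482.1156768359681 281.2596545173554 210.04260880247233 ['image', 'fx', 'fy', 'cx', 'cy', 'pose']
[[-0.9399, 0.2445, -0.2383, 0.3164], [-0.3413, -0.6579, 0.6714, 0.7303], [0.0074, 0.7124, 0.7018, 0.8078], [0.0, 0.0, 0.0, 1.0]]
top 502.05636094609713 502.05636094609713 281.34442038206186 200.13080574922878 ['image', 'fx', 'fy', 'cx', 'cy', 'pose']
[[-0.0244, 0.9925, -0.12, 0.4362], [-0.9994, -0.0272, -0.0215, 0.0341], [-0.0246, 0.1194, 0.9925, 1.2441], [0.0, 0.0, 0.0, 1.0]]
{'clock': 0.1, 'q': array([ 1.27180444,  0.68987069, -0.19454292,  1.56622166,  0.15732308,
        0.90252435, -0.21509674]), 'qd': array([ 0.00219062, -0.00300045,  0.00052901, -0.0032579 , -0.00071066,
        0.00123197,  0.00133495]), 'joint_torque': array([-4.30191445e-03, -5.28503430e+01, -1.27181523e+00, -1.53836238e+01,
       -5.25815960e-02,  2.05966455e-03,  7.68990708e-05]), 'tool_pos': array([ 0.20395654, -0.5901886 ,  0.23801409]), 'eef_rot': array([ 9.86178730e-01,  1.65682978e-01, -1.97801394e-04, -7.90234233e-04]), 'contact_force': array([-0.19577033, -0.29882607, -0.56643716]), 'moment': array([-0.00342826,  0.056028  , -0.01801072]), 'finger_force': 0.0, 'opening': 0.9971260648297271}
```

View pics/top0.png

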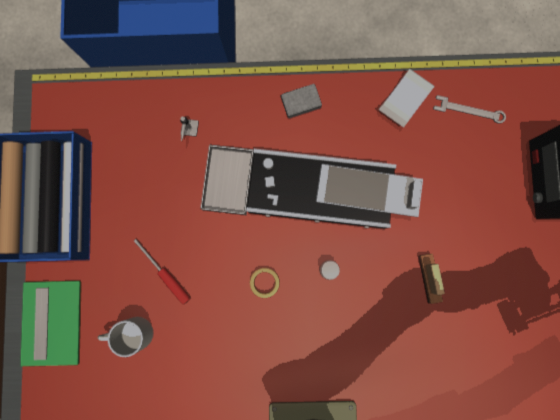

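View pics/side0.png

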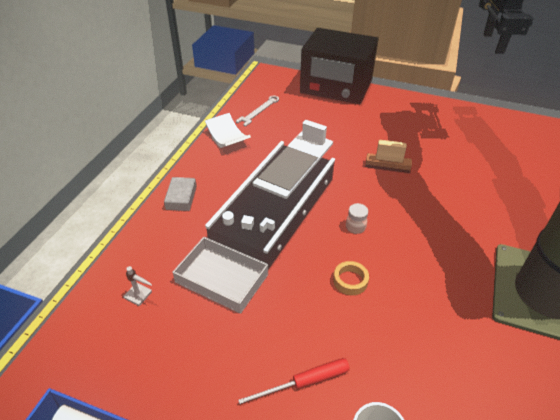

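Top view: deck spans columns 248–395 and rows 150–228. The offcuts are near (268,163), (270,182) and (272,199), the tray at (228,180), the gauge at (190,127), the rib at (413,193) and the scraper at (432,279). The side view agrees. Next, an enlarged crop.

```bash
cat > h.py <<'E'
from plant import r
import cv2,numpy as np
from scipy.spatial.transform import Rotation as R
def cast(s,u,v,z):
    P=s["pose"]; d=P[:3,:3]@np.array([(u-s["cx"])/s["fx"],-(v-s["cy"])/s["fy"],-1]); o=P[:3,3]
    return o+d*(z-o[2])/d[2]
def proj(s,p):
    P=s["pose"]; c=P[:3,:3].T@(np.asarray(p)-P[:3,3]); return np.array([s["cx"]+s["fx"]*c[0]/-c[2], s["cy"]-s["fy"]*c[1]/-c[2]])
def tri(s1,a,s2,b):
    A=[];B=[]
    for s,(u,v) in ((s1,a),(s2,b)):
        o=s["pose"][:3,3]; d=cast(s,u,v,0)-o; d/=np.linalg.norm(d); M=np.eye(3)-np.outer(d,d); A.append(M);B.append(M@o)
    return np.linalg.lstsq(np.vstack(A),np.hstack(B),rcond=None)[0]
def tool():
    st=r.get_state(); return st["tool_pos"],R.from_quat(st["eef_rot"])
E
python3 - <<'E'
import cv2
a=cv2.imread('pics/top0.png')[110:310,175:450]
cv2.imwrite('pics/c1.png',cv2.resize(a,None,fx=2.9,fy=2.9,interpolation=cv2.INTER_CUBIC))
b=cv2.imread('pics/side0.png')[110:310,120:395]
cv2.imwrite('pics/c2.png',cv2.resize(b,None,fx=2.9,fy=2.9,interpolation=cv2.INTER_CUBIC))
E
```

```text
(no output)
```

View pics/c1.png

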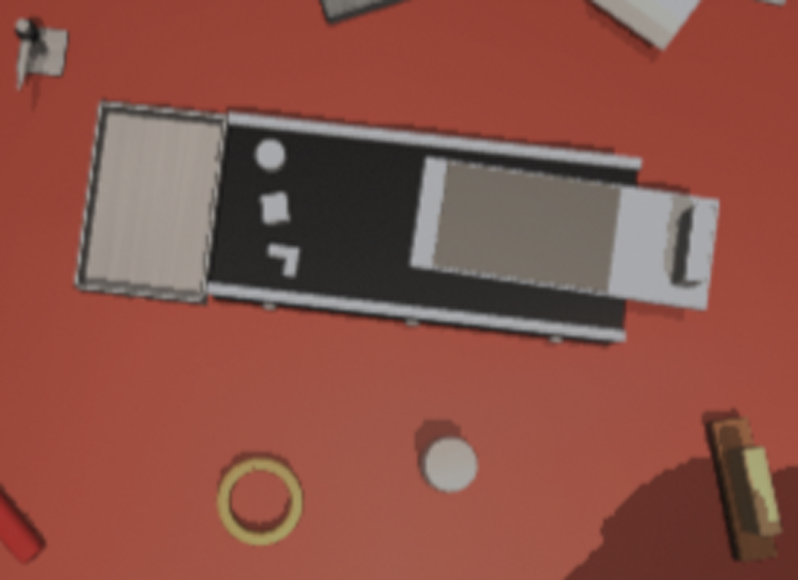

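View pics/c2.png

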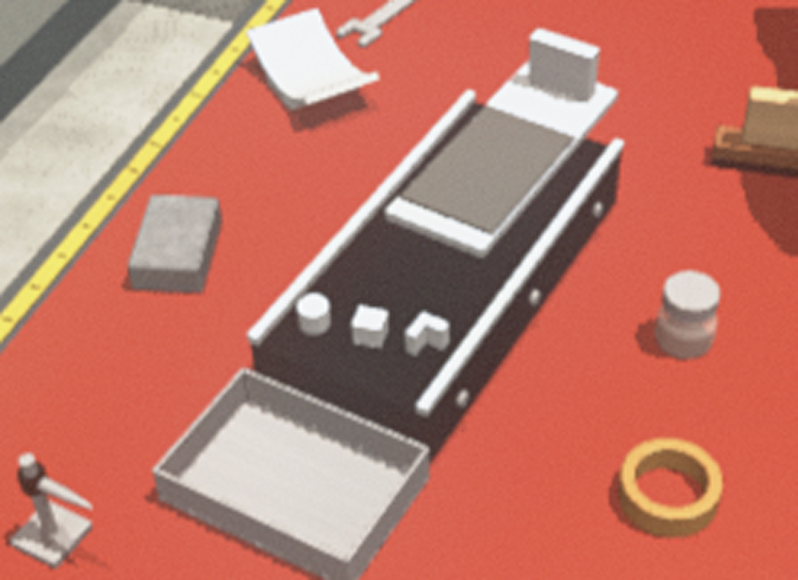

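Top crop: rail outer corners are about (228,113), (641,157), (210,295) and (625,341). Platen top corners are (427,157), (411,267), (718,199) and (707,309). The pointer tip is at (20,88), and (92,508) in the side crop. The scraper handle top runs from (743,447) to (779,533).

Run:
```python
from h import *
T=r.snapshot("top");S=r.snapshot("side")
tp=lambda u,v:((u+1.)/2.9-.5+175,(v+1.)/2.9-.5+110)
sp=lambda u,v:((u+1.)/2.9-.5+120,(v+1.)/2.9-.5+110)
ct=lambda u,v,z:cast(T,*tp(u,v),z); cs=lambda u,v,z:cast(S,*sp(u,v),z)
def out(n,pts):print(n,np.round(np.array(pts)*1e3,1).tolist())
d=[ct(228,113,.068),ct(641,157,.068),ct(210,295,.068),ct(625,341,.068)]
out('deck top',d); print([np.linalg.norm(d[0]-d[1]),np.linalg.norm(d[2]-d[3]),np.linalg.norm(d[0]-d[2])])
ds=[cs(253,341,.068),cs(471,93,.068),cs(425,412,.068),cs(622,143,.068)]
out('deck side',ds)
ang=lambda v:np.degrees(np.arctan2(-v[0],v[1]))
print('yaw deck',ang(d[0]-d[1]),ang(d[2]-d[3]),ang(ds[0]-ds[1]),ang(ds[2]-ds[3]))
p=[ct(427,157,.069),ct(411,267,.069),ct(718,199,.069),ct(707,309,.069)]
out('platen top',p);print('yaw',ang(p[0]-p[2]),ang(p[1]-p[3]))
out('platen side front',[cs(388,210,.069),cs(487,248,.069)])
out('tip tri',[tri(T,tp(20,88),S,sp(92,508)),ct(20,88,.066),cs(92,508,.066)])
out('ribtop T',[ct(697,203,.117),ct(718,203,.117),ct(708,285,.117),ct(687,285,.117)])
out('scr handle top T',[ct(743,447,.078),ct(763,444,.078),ct(779,533,.078),ct(759,536,.078)])
im=T["image"].astype(int)
# yellow-ish bright handle mask
sub=im[255:310,410:450]
hsv=cv2.cvtColor(T["image"],cv2.COLOR_RGB2HSV)
m=cv2.inRange(hsv,(15,60,110),(35,255,255));m[:250]=0;m[:,:400]=0
c=max(cv2.findContours(m,0,1)[0],key=cv2.contourArea);rc=cv2.minAreaRect(c);print(rc);b=cv2.boxPoints(rc)
q=[cast(T,*x,.078) for x in b];out('handle box',q);out('c',[cast(T,*rc[0],.078)])
# offcuts
g=im.min(2)
m=((g>110)*255).astype(np.uint8);m[:,:250]=0;m[:,290:]=0;m[:155]=0;m[210:]=0
for c in cv2.findContours(m,0,1)[0]:
    if 20<cv2.contourArea(c)<300: (u,v),sz,_=cv2.minAreaRect(c);print(sz);out('off',[cast(T,u,v,.08)])
pos,rot=tool();print(pos,rot.as_matrix().round(3).tolist())
```

```text
deck top [[703.8, 123.2, 68.0], [657.1, -213.7, 68.0], [553.4, 140.6, 68.0], [507.3, -193.2, 68.0]]
[np.float64(0.3401435106860813), np.float64(0.3368865375353321), np.float64(0.1514304706719932)]
deck side [[696.3, 126.0, 68.0], [649.8, -211.3, 68.0], [554.7, 145.6, 68.0], [506.3, -190.0, 68.0]]
yaw deck -7.897984370343719 -7.869127473557288 -7.838346358455098 -8.2055144012914
platen top [[662.0, -39.3, 69.0], [571.7, -23.3, 69.0], [620.5, -273.8, 69.0], [531.2, -259.9, 69.0]]
yaw -10.034574148181326 -9.711040645176588
platen side front [[658.6, -40.5, 69.0], [569.6, -26.0, 69.0]]
tip tri [[729.9, 295.8, 66.1], [730.6, 296.1, 66.0], [729.1, 295.6, 66.0]]
ribtop T [[610.3, -244.9, 117.0], [609.8, -261.1, 117.0], [545.9, -249.7, 117.0], [546.4, -233.6, 117.0]]
scr handle top T [[420.6, -279.6, 78.0], [422.6, -295.4, 78.0], [353.2, -303.6, 78.0], [351.3, -287.9, 78.0]]
((437.2780456542969, 278.205078125), (30.056222915649414, 7.3454108238220215), 77.00537872314453)
handle box [[419.8, -277.9, 78.0], [423.1, -294.4, 78.0], [356.8, -305.6, 78.0], [353.5, -289.2, 78.0]]
c [[388.2, -291.8, 78.0]]
(10.0, 9.0)
off [[580.1, 79.9, 80.0]]
(9.616652488708496, 8.202439308166504)
off [[622.7, 86.1, 80.0]]
(9.0, 9.0)
off [[667.2, 89.7, 80.0]]
[ 0.20404003 -0.59037205  0.23822853] [[0.945, 0.327, -0.0], [0.327, -0.945, 0.001], [-0.0, -0.001, -1.0]]
```

```bash
cat >> h.py <<'E'
def ad(a): return (a+90)%180-90
def plan(x,y,z,yaw_y):
    """shift in cm / turn about tool z for TCP target (mm), tool-y line at heading yaw_y deg"""
    p,Q=tool(); M=Q.as_matrix(); d=M.T@(np.array([x,y,z])/1e3-p)
    # rotation vector taking current attitude to vertical with tool y on heading
    h=np.degrees(np.arctan2(M[1,1],M[0,1])); a=np.radians(h+ad(yaw_y-h)); Y=np.array([np.cos(a),np.sin(a),0]);Z=np.array([0,0,-1.]);X=np.cross(Y,Z)
    rv=(Q.inv()*R.from_matrix(np.c_[X,Y,Z])).as_rotvec(degrees=True)
    s=r.get_state(); print('t',s["clock"],'pos',np.round(p*1e3,1),'hd',round(h,2),'tilt',np.degrees(np.arccos(-M[2,2])).round(2),'shift cm',np.round(d*100,2),'rot',rv.round(2),'F',np.round(s["contact_force"],1),'q',np.round(s["q"],2),'open',round(s["opening"],3),'ff',round(s["finger_force"],1))
E
python3 -c "
from h import *
plan(388,-292,120,-81.5)"
```

```text
t 0.2 pos [ 204.  -590.4  238.2] hd -70.93 tilt 0.06 shift cm [ 27.14 -22.18  11.85] rot [-6.000e-02  1.000e-02  1.057e+01] F [0.  0.4 0.4] q [ 1.27  0.69 -0.19  1.57  0.16  0.9  -0.22] open 1.003 ff 0.0
```

Emit:
carry_out(rows=[[[27.1,-22.2,11.8],[0,0,10.6],0],[[27.1,-22.2,11.8],[0,0,10.6],0],[[27.1,-22.2,11.8],[0,0,10.6],0],[[27.1,-22.2,11.8],[0,0,10.6],0],[[27.1,-22.2,11.8],[0,0,10.6],0],[[27.1,-22.2,11.8],[0,0,10.6],0],[[27.1,-22.2,11.8],[0,0,10.6],0],[[27.1,-22.2,11.8],[0,0,10.6],0],[[27.1,-22.2,11.8],[0,0,10.6],0],[[27.1,-22.2,11.8],[0,0,10.6],0],[[27.1,-22.2,11.8],[0,0,10.6],0],[[27.1,-22.2,11.8],[0,0,10.6],0]], newtons=30)

```text
clock: 1.4
tool_pos: [0.387, -0.2942, 0.1211]
eef_rot: [0.997, 0.072, 0.0, 0.001]
contact_force: [0.4, 0.5, 0.0]
opening: 1.005
finger_force: 0.0
```

```bash
python3 -c "
from h import *
s=r.snapshot('wrist');cv2.imwrite('pics/w1.png',s['image'][:,:,::-1])
plan(388,-292,42,-81.5)
for p in [(388,-292,78),(353.5,-289.2,78),(423.1,-294.4,78)]: print(proj(s,np.array(p)/1e3))"
```

```text
t 1.45 pos [ 387.1 -293.9  121.1] hd -81.7 tilt 0.07 shift cm [ 0.12 -0.19  7.91] rot [ 0.07 -0.01 -0.2 ] F [0.6 0.3 0.7] q [ 0.58  0.71 -0.04  2.09  0.08  0.34 -0.95] open 0.998 ff 0.0
[280.57664485 236.01045072]
[268.01571495 288.59542733]
[293.76596853 177.32154655]
```

View pics/w1.png

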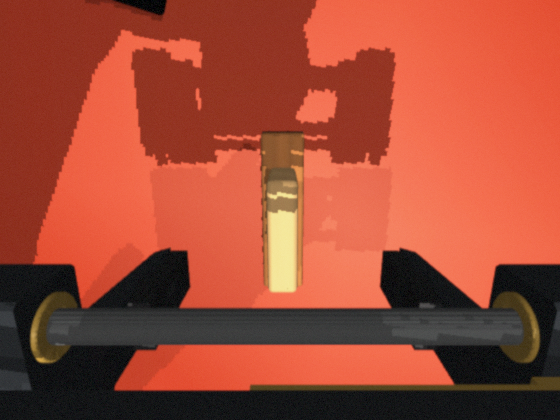

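The handle is centred between the fingers at columns 268–297 and square to them, spanning rows 172–292 as predicted. Descend and grip.

Emit:
carry_out(rows=[[[0.1,0,4],[0,0,0],0],[[0.1,0,7.9],[0,0,0],0],[[0.1,0,7.9],[0,0,0],0],[[0.1,0,7.9],[0,0,0],1],[[0.1,0,7.9],[0,0,0],1],[[0.1,0,7.9],[0,0,0],1],[[0.1,0,7.9],[0,0,0],1],[[0.1,0,7.9],[0,0,0],1],[[0.1,0,7.9],[0,0,0],1],[[0.1,0,7.9],[0,0,0],1]])

```text
clock: 2.45
tool_pos: [0.3889, -0.2923, 0.0419]
eef_rot: [0.997, 0.074, 0.0, 0.0]
contact_force: [-0.2, 0.3, -0.0]
opening: 0.391
finger_force: 0.0
```

```bash
python3 -c "
from h import *
plan(388,-292,42,-81.5)
"
```

```text
t 2.45 pos [ 388.9 -292.3   41.9] hd -81.53 tilt 0.02 shift cm [-0.08 -0.04 -0.01] rot [ 0.01 -0.01 -0.03] F [-0.2  0.3 -0. ] q [ 0.56  0.87 -0.02  2.12  0.09  0.15 -0.96] open 0.391 ff 0.0
```

Emit:
carry_out(rows=[[[0,0,0],[0,0,0],1],[[0,0,0],[0,0,0],1],[[0,0,0],[0,0,0],1],[[0,0,0],[0,0,0],1],[[0,0,0],[0,0,0],1],[[0,0,-4],[0,0,0],1],[[0,0,-8],[0,0,0],1],[[0,0,-11],[0,0,0],1],[[0,0,-11],[0,0,0],1],[[0,0,-11],[0,0,0],1]])

```text
clock: 3.45
tool_pos: [0.3887, -0.2921, 0.1516]
eef_rot: [0.997, 0.074, 0.0, 0.0]
contact_force: [-0.4, 0.1, -2.6]
opening: 0.201
finger_force: 30.0
```

```bash
python3 -c "
from h import *
plan(615,24,152,-97.95)
"
```

```text
t 3.45 pos [ 388.7 -292.1  151.6] hd -81.53 tilt 0.02 shift cm [ 27.04 -27.93  -0.04] rot [ 1.000e-02 -2.000e-02  1.642e+01] F [-0.4  0.1 -2.6] q [ 0.58  0.66 -0.05  2.07  0.08  0.42 -0.95] open 0.201 ff 30.0
```

Held (30 N, 18 mm opening). Move above the deck behind the offcuts.

Emit:
carry_out(rows=[[[3.6,-3.7,0],[0,0,2],1],[[7.2,-7.4,0],[0,0,4],1],[[10.8,-11.2,0],[0,0,6.4],1],[[14.4,-14.9,0],[0,0,8.4],1],[[18,-18.6,0],[0,0,10.4],1],[[21.6,-22.3,0],[0,0,12.4],1],[[25.2,-26,0],[0,0,14.4],1],[[27,-27.9,0],[0,0,16.4],1],[[27,-27.9,0],[0,0,16.4],1],[[27,-27.9,0],[0,0,16.4],1],[[27,-27.9,0],[0,0,16.4],1]])

```text
clock: 4.55
tool_pos: [0.613, 0.0217, 0.15]
eef_rot: [0.998, -0.07, -0.002, 0.001]
contact_force: [-0.2, 0.6, -2.0]
opening: 0.2
finger_force: 30.0
```

```bash
python3 -c "
from h import *
plan(615,24,103,-97.95)
s=r.snapshot('wrist');t=r.snapshot('side')
a=np.vstack([cv2.resize(s['image'],None,fx=.7,fy=.7),cv2.resize(t['image'][90:310,100:400],(392,287))])
cv2.imwrite('pics/w2.png',a[:,:,::-1])
"
```

```text
t 4.55 pos [613.   21.7 150. ] hd -98.02 tilt 0.26 shift cm [ 0.18 -0.27  4.7 ] rot [ 0.15  0.21 -0.07] F [-0.2  0.6 -2. ] q [-0.19  0.79  0.15  1.69 -0.16  0.68 -1.67] open 0.2 ff 30.0
```

View pics/w2.png

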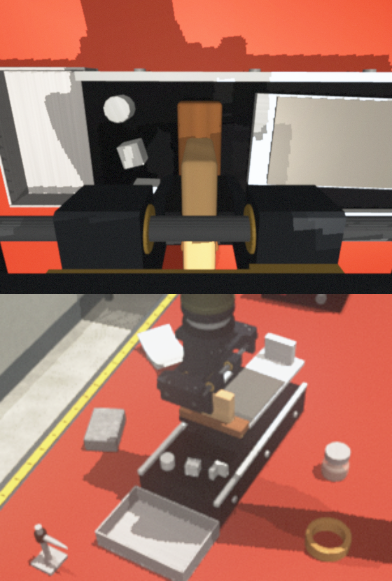

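The scraper hangs behind the three offcuts and clear of the platen. Lower it into the channel.

Emit:
carry_out(rows=[[[0,0,0],[0,0,0],1],[[0,0,2],[0,0,0],1],[[0,0,3.5],[0,0,0],1],[[0,0,4.5],[0,0,0],1],[[0,0,4.8],[0,0,0],1],[[0,0,4.8],[0,0,0],1]])

```text
clock: 5.25
tool_pos: [0.6145, 0.0233, 0.1032]
eef_rot: [0.998, -0.069, -0.0, 0.0]
contact_force: [0.8, -0.3, -2.1]
opening: 0.201
finger_force: 30.0
```

```bash
python3 -c "
from h import *
plan(615,24,103,-97.95)
f=np.array([627.5,133]);Y=np.array([.1383,.9904]);X=np.array([.9904,-.1383]);p=tool()[0][:2]*1e3-f
print('along',p@Y,'lat',p@X)
e=f+3*X+8*Y; plan(*e,103.5,-97.95)
"
```

```text
t 5.25 pos [614.5  23.3 103.2] hd -97.94 tilt 0.05 shift cm [ 0.04 -0.07  0.02] rot [0.02 0.05 0.01] F [ 0.8 -0.3 -2.1] q [-0.18  0.86  0.13  1.71 -0.17  0.58 -1.66] open 0.201 ff 30.0
along -110.43209630263186 lat 2.2889490541985853
t 5.25 pos [614.5  23.3 103.2] hd -97.94 tilt 0.05 shift cm [  0.07 -11.84  -0.03] rot [0.02 0.05 0.01] F [ 0.8 -0.3 -2.1] q [-0.18  0.86  0.13  1.71 -0.17  0.58 -1.66] open 0.201 ff 30.0
```

Emit:
carry_out(rows=[[[0,-1,0],[0,0,0],1],[[0,-2,0],[0,0,0],1],[[0,-3,0],[0,0,0],1],[[0,-4,0],[0,0,0],1],[[0,-5,0],[0,0,0],1],[[0,-6,0],[0,0,0],1],[[0,-7,0],[0,0,0],1],[[0,-8,0],[0,0,0],1],[[0,-9,0],[0,0,0],1],[[0,-10,0],[0,0,0],1],[[0,-11,0],[0,0,0],1],[[0,-11.9,0],[0,0,0],1]])

```text
clock: 6.45
tool_pos: [0.6312, 0.1428, 0.1036]
eef_rot: [0.998, -0.069, -0.0, -0.0]
contact_force: [0.9, 0.2, -1.8]
opening: 0.197
finger_force: 30.0
```

Emit:
carry_out(rows=[[[0,0,0],[0,0,0],1],[[0,0,0],[0,0,0],1],[[0,0,0],[0,0,0],1],[[0,0,-2],[0,0,0],1],[[0,0,-5],[0,0,0],1],[[0,0,-5],[0,0,0],1]])

```text
clock: 7.05
tool_pos: [0.6342, 0.1407, 0.1575]
eef_rot: [0.998, -0.07, 0.004, -0.001]
contact_force: [0.8, 0.7, -1.8]
opening: 0.201
finger_force: 30.0
```

```bash
python3 -c "
from h import *
plan(389,-292,152,-81.5)
s=r.snapshot('top');t=r.snapshot('side')
a=np.hstack([cv2.resize(s['image'][130:240,190:330],(400,314)),cv2.resize(t['image'][150:330,130:360],(400,314))])
cv2.imwrite('pics/w3.png',a[:,:,::-1])
"
```

```text
t 7.05 pos [634.2 140.7 157.5] hd -98.02 tilt 0.45 shift cm [-18.25  46.26   0.32] rot [ -0.05  -0.45 -16.52] F [ 0.8  0.7 -1.8] q [-0.39  0.82  0.18  1.58 -0.19  0.75 -1.83] open 0.201 ff 30.0
```

View pics/w3.png

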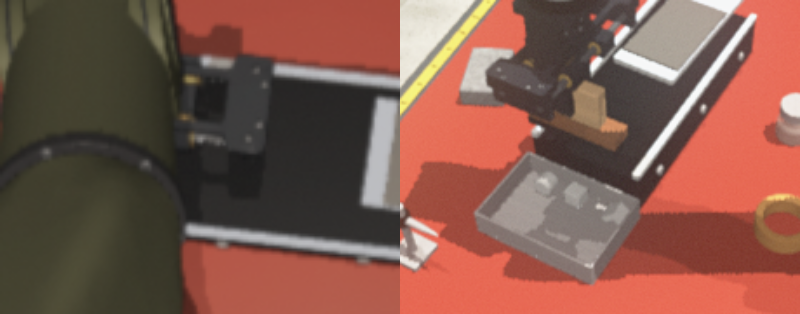

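All three offcuts lie in the tray, at about (545,182), (575,195) and (615,210) in the right half. Return the scraper to where it stood.

Emit:
carry_out(rows=[[[-1.5,3.9,0],[0,0,-1.4],1],[[-3,7.7,0],[0,0,-2.8],1],[[-4.6,11.6,0],[0,0,-4.1],1],[[-6.1,15.4,0],[0,0,-5.5],1],[[-7.6,19.3,0],[0,0,-6.9],1],[[-9.1,23.1,0],[0,0,-8.3],1],[[-10.6,27,0],[0,0,-9.6],1],[[-12.2,30.8,0],[0,0,-11],1],[[-13.7,34.7,0],[0,0,-12.4],1],[[-15.2,38.6,0],[0,0,-13.8],1],[[-16.7,42.4,0],[0,0,-15.1],1],[[-18.2,46.3,0],[0,0,-16.5],1]])

```text
clock: 8.35
tool_pos: [0.3852, -0.2929, 0.1527]
eef_rot: [0.997, 0.075, -0.001, -0.001]
contact_force: [1.5, -0.9, -3.0]
opening: 0.201
finger_force: 30.0
```

Emit:
carry_out(rows=[[[0,0,0],[0,0,0],1],[[0,0,0],[0,0,0],1],[[0,0,0],[0,0,0],1]])

```text
clock: 8.65
tool_pos: [0.3873, -0.2908, 0.1531]
eef_rot: [0.997, 0.075, -0.0, -0.001]
contact_force: [0.6, 0.6, -2.6]
opening: 0.205
finger_force: 30.0
```

```bash
python3 -c "
from h import *
plan(389,-292,42,-81.5)
"
```

```text
t 8.65 pos [ 387.3 -290.8  153.1] hd -81.36 tilt 0.1 shift cm [ 0.16  0.17 11.11] rot [-0.1   0.02  0.14] F [ 0.6  0.6 -2.6] q [ 0.58  0.65 -0.05  2.07  0.07  0.42 -0.94] open 0.205 ff 30.0
```

Emit:
carry_out(rows=[[[0,0,4],[0,0,0],1],[[0,0,7.5],[0,0,0],1],[[0,0,9.5],[0,0,0],1],[[0,0,10.6],[0,0,0],1],[[0,0,11.1],[0,0,0],1],[[0,0,11.1],[0,0,0],1],[[0,0,11.1],[0,0,0],1]])

```text
clock: 9.35
tool_pos: [0.3877, -0.2922, 0.0435]
eef_rot: [0.997, 0.075, 0.001, 0.0]
contact_force: [0.5, 0.0, -1.7]
opening: 0.204
finger_force: 30.0
```

```bash
python3 -c "
from h import *
plan(389,-292,42,-81.5)
"
```

```text
t 9.35 pos [ 387.7 -292.2   43.5] hd -81.4 tilt 0.09 shift cm [0.13 0.   0.15] rot [ 0.06 -0.07  0.1 ] F [ 0.5  0.  -1.7] q [ 0.56  0.87 -0.02  2.12  0.09  0.15 -0.96] open 0.204 ff 30.0
```

Emit:
carry_out(rows=[[[0,0,0.1],[0,0,0],1],[[0,0,0.15],[0,0,0],1],[[0,0,0.15],[0,0,0],1],[[0,0,0.15],[0,0,0],0],[[0,0,0.15],[0,0,0],0],[[0,0,0.15],[0,0,0],0],[[0,0,0.15],[0,0,0],0],[[0,0,0.15],[0,0,0],0],[[0,0,0.15],[0,0,0],0],[[0,0,0.15],[0,0,0],0],[[0,0,0.15],[0,0,0],0],[[0,0,0.15],[0,0,0],0]])

```text
clock: 10.55
tool_pos: [0.3871, -0.2921, 0.0412]
eef_rot: [0.997, 0.075, 0.0, 0.0]
contact_force: [0.0, -0.7, -0.6]
opening: 0.99
finger_force: 0.0
```

Emit:
carry_out(rows=[[[0,0,0],[0,0,0],0],[[0,0,0],[0,0,0],0],[[0,0,-4],[0,0,0],0],[[0,0,-8],[0,0,0],0],[[0,0,-13],[0,0,0],0],[[0,0,-16],[0,0,0],0],[[0,0,-16],[0,0,0],0],[[0,0,-16],[0,0,0],0]])

```text
clock: 11.35
tool_pos: [0.387, -0.2922, 0.2015]
eef_rot: [0.997, 0.075, 0.0, 0.0]
contact_force: [-0.0, -0.6, -0.4]
opening: 0.999
finger_force: 0.0
```

Run:
```python
from h import *
c=np.array([596.4,-149.1]); a=np.radians(9.9); Y=np.array([np.sin(a),np.cos(a)])
rib=c-98*Y; print('rib',rib)
plan(*rib,205,-90-9.9)
```

```text
rib [ 579.55094817 -245.64071396]
t 11.35 pos [ 387.  -292.2  201.5] hd -81.44 tilt 0.06 shift cm [19.73 -1.73 -0.33] rot [ 0.04 -0.05 18.46] F [-0.  -0.6 -0.4] q [ 0.59  0.57 -0.06  2.02  0.06  0.55 -0.93] open 0.999 ff 0.0
```

Emit:
carry_out(rows=[[[4,-0.4,0],[0,0,4],0],[[8,-0.8,0],[0,0,8],0],[[12,-1.2,0],[0,0,12],0],[[16,-1.5,0],[0,0,16],0],[[19.6,-1.8,0],[0,0,18.5],0],[[19.6,-1.8,0],[0,0,18.5],0],[[19.6,-1.8,0],[0,0,18.5],0],[[19.6,-1.8,0],[0,0,18.5],0],[[19.6,-1.8,0],[0,0,18.5],0]])

```text
clock: 12.25
tool_pos: [0.5764, -0.246, 0.2006]
eef_rot: [0.996, -0.087, -0.001, 0.0]
contact_force: [-0.2, -0.3, -0.3]
opening: 1.002
finger_force: 0.0
```

Run:
```python
from h import *
plan(578.5,-246.5,83,-90-9.9)
s=r.snapshot('wrist');t=r.snapshot('top')
cv2.imwrite('pics/t4.png',t['image'][:,:,::-1])
for n,z in (('rib',.117),):
  c=np.array([578.5,-246.5]);a=np.radians(9.9);Y=np.array([np.sin(a),np.cos(a)]);X=np.array([Y[1],-Y[0]])
  for i,j in ((-30,-8),(-30,8),(30,8),(30,-8)):
    u=proj(s,np.append((c+i*X+j*Y)/1e3,z));print(u)
    cv2.circle(s['image'],tuple(int(round(k)) for k in u),3,(255,0,0),-1)
cv2.imwrite('pics/w4.png',s['image'][:,:,::-1])
```

```text
t 12.25 pos [ 576.4 -246.   200.6] hd -100.04 tilt 0.13 shift cm [ 0.25  0.   11.76] rot [ 0.03  0.13 -0.14] F [-0.2 -0.3 -0.3] q [ 0.29  0.74  0.07  1.61 -0.06  0.81 -1.36] open 1.002 ff 0.0
[296.0984235  254.83109544]
[273.70296996 254.90896255]
[272.63807627 171.54811128]
[296.59899279 171.46392227]
```

View pics/w4.png

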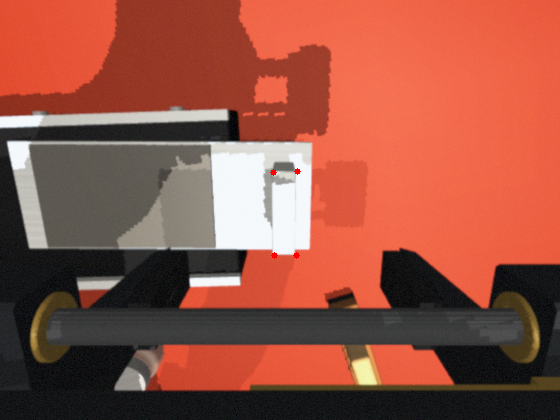

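The projected rib outline (red) matches the rib, which is square to the fingers. Descend and grip.

Emit:
carry_out(rows=[[[0.1,0,4],[0,0,0],0],[[0.1,0,8],[0,0,0],0],[[0.1,0,11],[0,0,0],0],[[0.1,0,11.9],[0,0,0],0],[[0.1,0,11.9],[0,0,0],1],[[0.1,0,11.9],[0,0,0],1],[[0.1,0,11.9],[0,0,0],1],[[0.1,0,11.9],[0,0,0],1],[[0.1,0,11.9],[0,0,0],1],[[0.1,0,11.9],[0,0,0],1],[[0.1,0,11.9],[0,0,0],1],[[0.1,0,11.9],[0,0,0],1]], newtons=60)

```text
clock: 13.55
tool_pos: [0.5792, -0.2452, 0.0823]
eef_rot: [0.996, -0.087, 0.0, 0.0]
contact_force: [0.5, -0.2, -0.4]
opening: 0.297
finger_force: 0.0
```

Emit:
carry_out(rows=[[[0,0,0],[0,0,0],1],[[0,0,0],[0,0,0],1],[[0,0,0],[0,0,0],1],[[0,0,0],[0,0,0],1],[[0,0,0],[0,0,0],1]])

```text
clock: 14.05
tool_pos: [0.5791, -0.2454, 0.0822]
eef_rot: [0.996, -0.087, 0.0, 0.0]
contact_force: [0.1, -0.4, 0.5]
opening: 0.175
finger_force: 60.0
```

```bash
cat >> h.py <<'E'
f=np.array([627.5,133]);DY=np.array([.1383,.9904]);DX=np.array([.9904,-.1383])
E
python3 - <<'E'
from h import *
p=tool()[0][:2]*1e3
print('tool along/lat',(p-f)@DY,(p-f)@DX)
print('M',r.get_state()['moment'])
# target: rib centre along = 175.6-218, lateral 0
g=f+(175.6-218)*DY; print(g); plan(*g,tool()[0][2]*1e3,-97.95)
E
```

```text
tool along/lat -381.46511832943827 4.432730544206303
M [-0.04352853  0.03652235 -0.1034154 ]
[621.63608  91.00704]
t 14.05 pos [ 579.1 -245.4   82.2] hd -99.94 tilt 0.01 shift cm [-1.620e+00 -3.387e+01 -1.000e-02] rot [ 0.01 -0.   -1.99] F [ 0.1 -0.4  0.5] q [ 0.3   0.9   0.05  1.67 -0.07  0.57 -1.35] open 0.175 ff 60.0
```

Emit:
carry_out(rows=[[[0,0,0.1],[0,0,0],1],[[0,0,0.1],[0,0,0],1],[[0,0,0.1],[0,0,0],1]])

```text
clock: 14.35
tool_pos: [0.5791, -0.2454, 0.0821]
eef_rot: [0.996, -0.087, 0.0, 0.0]
contact_force: [-2.2, 0.2, 6.0]
opening: 0.177
finger_force: 60.0
```

Run:
```python
from h import *
for a in (-262,-142):
  g=f+a*DY+6*DX; plan(*g,tool()[0][2]*1e3,-97.95)
```

```text
t 14.35 pos [ 579.1 -245.4   82.1] hd -99.95 tilt 0.02 shift cm [ -0.26 -11.95  -0.  ] rot [ 0.01 -0.02 -2.  ] F [-2.2  0.2  6. ] q [ 0.3   0.9   0.05  1.67 -0.07  0.57 -1.35] open 0.177 ff 60.0
t 14.35 pos [ 579.1 -245.4   82.1] hd -99.95 tilt 0.02 shift cm [-6.800e-01 -2.394e+01 -1.000e-02] rot [ 0.01 -0.02 -2.  ] F [-2.2  0.2  6. ] q [ 0.3   0.9   0.05  1.67 -0.07  0.57 -1.35] open 0.177 ff 60.0
```

Emit:
carry_out(rows=[[[0,-0.5,0],[0,0,-0.2],1],[[0,-1.5,0],[0,0,-0.5],1],[[-0.1,-2.5,0],[0,0,-0.8],1],[[-0.1,-3.6,0],[0,0,-1.1],1],[[-0.1,-4.7,0],[0,0,-1.4],1],[[-0.1,-5.8,0],[0,0,-1.7],1],[[-0.2,-6.9,0],[0,0,-2],1],[[-0.2,-8,0],[0,0,-2],1],[[-0.2,-9.1,0],[0,0,-2],1],[[-0.2,-10.2,0],[0,0,-2],1],[[-0.3,-11.3,0],[0,0,-2],1],[[-0.3,-12,0],[0,0,-2],1]])

```text
clock: 15.55
tool_pos: [0.5973, -0.1294, 0.0822]
eef_rot: [0.998, -0.07, 0.001, 0.002]
contact_force: [-2.3, -6.8, 4.5]
opening: 0.175
finger_force: 60.0
```

Run:
```python
from h import *
g=f-142*DY+6*DX; plan(*g,82.1,-97.95)
```

```text
t 15.55 pos [ 597.3 -129.4   82.2] hd -98.02 tilt 0.27 shift cm [ -0.05 -12.21  -0.05] rot [ 0.24 -0.13 -0.07] F [-2.3 -6.8  4.5] q [ 0.1   0.88  0.07  1.73 -0.1   0.53 -1.48] open 0.175 ff 60.0
```

Emit:
carry_out(rows=[[[0,-0.6,0],[0,0,0],1],[[0,-1.6,0],[0,0,0],1],[[0,-2.7,0],[0,0,0],1],[[0,-3.8,0],[0,0,0],1],[[0,-4.9,0],[0,0,0],1],[[0,-6,0],[0,0,0],1],[[0,-7.1,0],[0,0,0],1],[[0,-8.2,0],[0,0,0],1],[[0,-9.3,0],[0,0,0],1],[[0,-10.4,0],[0,0,0],1],[[0,-11.4,0],[0,0,0],1],[[0,-12,0],[0,0,0],1]])

```text
clock: 16.75
tool_pos: [0.6139, -0.011, 0.0822]
eef_rot: [0.998, -0.07, 0.001, 0.002]
contact_force: [-1.4, -7.8, 6.8]
opening: 0.177
finger_force: 60.0
```

Emit:
carry_out(rows=[[[0,0,0],[0,0,0],1],[[0,0,0],[0,0,0],1],[[0,0,0],[0,0,0],1]])

```text
clock: 17.05
tool_pos: [0.6141, -0.0098, 0.0821]
eef_rot: [0.998, -0.07, 0.001, 0.001]
contact_force: [-0.2, -4.3, 5.7]
opening: 0.177
finger_force: 60.0
```

Run:
```python
from h import *
g=f-42.4*DY+6*DX; plan(*g,82.1,-97.95); print((tool()[0][:2]*1e3-f)@DY)
t=r.snapshot('top');s=r.snapshot('side');np.savez('s5.npz',t=t['image'],s=s['image'])
cr=s['image'][180:310,110:310]
cv2.imwrite('pics/s5.png',cv2.resize(cr[:,:,::-1],None,fx=4,fy=4,interpolation=cv2.INTER_CUBIC))
```

```text
t 17.05 pos [614.1  -9.8  82.1] hd -98.0 tilt 0.18 shift cm [ -0.05 -10.09  -0.02] rot [ 0.13 -0.11 -0.05] F [-0.2 -4.3  5.7] q [-0.12  0.89  0.1   1.72 -0.15  0.54 -1.64] open 0.177 ff 60.0
-143.30586141484875
```

View pics/s5.png

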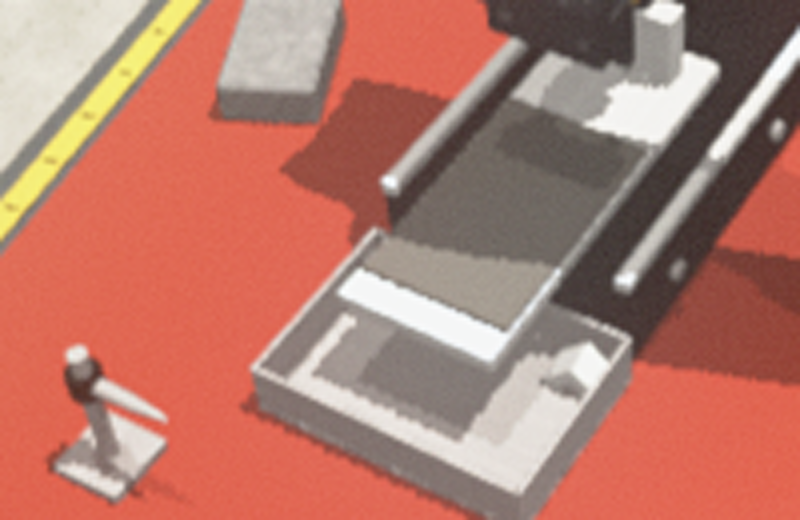

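The platen's front top edge runs from (339,290) to (490,358), the pointer tip is at (167,418), and the platen looks parallel to the rails.

Run:
```python
from h import *
s=r.snapshot('side')
px=lambda u,v:((u+1)/4-.5+110,(v+1)/4-.5+180)
a=cast(s,*px(339,290),.069)[:2]*1e3;b=cast(s,*px(490,358),.069)[:2]*1e3;t=cast(s,*px(167,418),.066)[:2]*1e3
for p in (a,b,t): print(p.round(1),'along',((p-f)@DY).round(1),'lat',((p-f)@DX).round(1))
d=a-b;print('front edge dir',np.degrees(np.arctan2(d[1],d[0])),np.linalg.norm(d))
# long side edge (right) top: (490,358)->(720,66)
c=cast(s,*px(718,68),.069)[:2]*1e3;d=b-c;print('side edge yaw',np.degrees(np.arctan2(d[0],d[1])),np.linalg.norm(d))
print('rail R', [((cast(s,*px(*q),.068)[:2]*1e3-f)@DX).round(1) for q in ((625,283),(800,40))],'rail front along',[((cast(s,*px(*q),.068)[:2]*1e3-f)@DY).round(1) for q in ((384,185),(625,285))])
```

```text
[689.  197.1] along 72.0 lat 52.1
[600.6 210.4] along 72.9 lat -37.4
[730.2 294.1] along 173.7 lat 79.4
front edge dir -8.526878240472495 89.45261499635208
side edge yaw 8.671876436649958 235.8991047649657
rail R [np.float64(-71.3), np.float64(-70.4)] rail front along [np.float64(0.4), np.float64(0.6)]
```

Emit:
carry_out(rows=[[[0,-0.4,0.1],[0,0,0],1],[[0,-1.2,0.12],[0,0,0],1],[[0,-2,0.12],[0,0,0],1],[[0,-2.8,0.12],[0,0,0],1],[[0,-3.6,0.12],[0,0,0],1],[[0,-4.4,0.12],[0,0,0],1],[[0,-5.2,0.12],[0,0,0],1],[[0,-6,0.12],[0,0,0],1],[[0,-6.8,0.12],[0,0,0],1],[[0,-7.6,0.12],[0,0,0],1],[[0,-8.4,0.12],[0,0,0],1],[[0,-9,0.12],[0,0,0],1]])

```text
clock: 18.4
tool_pos: [0.6273, 0.0734, 0.0824]
eef_rot: [0.997, -0.072, 0.002, 0.005]
contact_force: [-2.5, -14.4, 15.3]
opening: 0.17
finger_force: 60.0
```

Emit:
carry_out(rows=[[[0,0,0],[0,0,0],1],[[0,0,0],[0,0,0],1],[[0,0,0],[0,0,0],1],[[0,0,0],[0,0,0],1]])

```text
clock: 18.8
tool_pos: [0.6275, 0.0748, 0.0823]
eef_rot: [0.997, -0.071, 0.002, 0.004]
contact_force: [-0.7, -11.2, 13.7]
opening: 0.174
finger_force: 60.0
```

```bash
cat > look.py <<'E'
from h import *
import sys
plan(*(f-42.4*DY+6*DX),82.1,-97.95); print(r.get_state()['moment'].round(2),'tool along',(tool()[0][:2]*1e3-f)@DY)
s=r.snapshot('side'); x0,y0=110,180
cr=s['image'][180:330,110:310]
cv2.imwrite(sys.argv[1],cv2.resize(cr[:,:,::-1],None,fx=4,fy=4,interpolation=cv2.INTER_CUBIC))
E
python3 look.py pics/s6.png
```

```text
t 18.8 pos [627.5  74.8  82.3] hd -98.16 tilt 0.47 shift cm [-0.21 -1.52  0.01] rot [ 0.39 -0.26 -0.21] F [ -0.7 -11.2  13.7] q [-0.27  0.91  0.13  1.67 -0.18  0.58 -1.75] open 0.174 ff 60.0
[-1.97  0.4   0.08] tool along -57.61642234766637
```

View pics/s6.png

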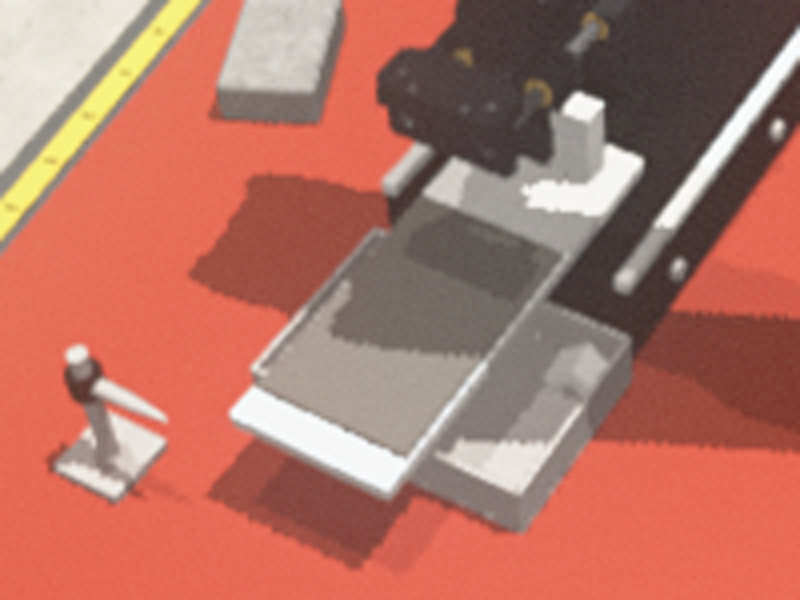

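Front top corners are at about (230,414) and (388,490), with the tip at (167,418).

```bash
cat > meas.py <<'E'
from h import *
st=r.get_state();print('t',st['clock'],'F',st['contact_force'].round(1),'M',st['moment'].round(2))
ims=[r.snapshot('side') for _ in range(1)]
s=ims[0];g=s['image'].min(2)
t=cast(s,151.6,284.4,.066)[:2]*1e3; print('tip along',((t-f)@DY).round(2))
m=(g>165).astype(np.uint8)*255; m[:,:155]=0; m[:260]=0
c=[c for c in cv2.findContours(m,0,cv2.CHAIN_APPROX_NONE)[0] if cv2.contourArea(c)>150]
c=max(c,key=lambda c:cv2.contourArea(c)); rc=cv2.minAreaRect(c); print('strip',rc)
b=cv2.boxPoints(rc); i=np.argsort(b[:,0]); 
for p in b[i]:
    w=cast(s,*p,.069)[:2]*1e3; print(p.round(1),'along',((w-f)@DY).round(1),'lat',((w-f)@DX).round(1))
# clicked edge refined: gradient along columns below strip
cols=[];rows=[]
lo,hi=b[:,0].min()+4,b[:,0].max()-6
for u in range(int(lo),int(hi)):
    pr=c[c[:,0,0]==u][:,0,1]
    if len(pr): cols.append(u);v=pr.max(); a0,a1=float(g[v,u]),float(g[v+1,u]); rows.append(v+(a0-165)/max(a0-a1,1))
k=np.polyfit(cols,rows,1);res=np.array(rows)-np.polyval(k,cols);ok=abs(res)<.7;k=np.polyfit(np.array(cols)[ok],np.array(rows)[ok],1)
e=[cast(s,u,np.polyval(k,u),.069)[:2]*1e3 for u in (lo,hi)]
d=e[0]-e[1];print('front edge along',[((x-f)@DY).round(2) for x in e],'yaw',-np.degrees(np.arctan2(d[1],d[0])),ok.sum(),len(ok))
E
python3 meas.py; python3 -c "
from h import *
s=r.snapshot('side')
for q in ((230,414),(388,490)):
  w=cast(s,(q[0]+1)/4-.5+110,(q[1]+1)/4-.5+180,.069)[:2]*1e3;print(((w-f)@DY).round(1),((w-f)@DX).round(1))"
```

```text
t 18.85 F [ -1.3 -10.3  13.7] M [-1.98  0.37  0.02]
tip along 173.94
strip ((200.20274353027344, 287.9260559082031), (29.416425704956055, 65.0092544555664), 83.9909896850586)
[166.3 276.7] along 147.8 lat 63.9
[169.4 306. ] along 198.4 lat 18.1
[231.  269.9] along 75.4 lat -36.1
[234.1 299.2] along 130.5 lat -77.3
front edge along [np.float64(176.73), np.float64(121.69)] yaw -23.163005885813917 5 58
159.4 52.8
159.8 -37.0
```

Emit:
carry_out(rows=[[[0,-0.3,0],[0.1,0,-0.1],1],[[0,-0.7,0],[0.3,0,-0.2],1],[[0,-1.1,0],[0.5,0,-0.2],1],[[0,-1.45,0],[0.6,0,-0.2],1],[[0,-1.45,0],[0.6,0,-0.2],1],[[0,-1.45,0],[0.6,0,-0.2],1],[[0,-1.45,0],[0.6,0,-0.2],1],[[0,-1.45,0],[0.6,0,-0.2],1]])

```text
clock: 19.75
tool_pos: [0.6293, 0.0881, 0.0822]
eef_rot: [0.998, -0.07, 0.002, -0.001]
contact_force: [-1.2, -11.8, 13.2]
opening: 0.178
finger_force: 60.0
```

Run:
```python
from h import *
plan(*(f-42.4*DY+6*DX),82.1,-97.95); print(r.get_state()['moment'].round(2),'tool along',(tool()[0][:2]*1e3-f)@DY)
s=r.snapshot('side');t=r.snapshot('top')
a=cv2.resize(s['image'][230:320,110:210],None,fx=6,fy=6,interpolation=cv2.INTER_CUBIC)[:,:,::-1]
cv2.imwrite('pics/s7.png',a)
cv2.imwrite('pics/t7.png',t['image'][:,:,::-1])
g=t['image'].min(2)[130:215:4,175:215];print(g[:, ::2])
```

```text
t 19.75 pos [629.3  88.1  82.2] hd -97.98 tilt 0.27 shift cm [-0.2  -0.18  0.01] rot [-0.12 -0.24 -0.03] F [ -1.2 -11.8  13.2] q [-0.28  0.91  0.13  1.66 -0.18  0.58 -1.76] open 0.178 ff 60.0
[-2.59  0.41  0.  ] tool along -44.16673260883728
[[ 57  57  59 108 143  95 107 128 139 150 151  70  59  59  60  59  59  60
   59  59]
 [ 57  57  59 131 121  90 113 120 143 155 141  61  59  60  59  60  60  60
   60  60]
 [ 58  58  59 109  64  54  48  56  59  59  59  59  59  60  59  59  60  61
   60  61]
 [ 58  58  58  59  59  57  48  58  58  59  60  60  60  60  59  60  60  60
   60  60]
 [ 58  58  58  58  58  56  53  59  59  59  60  60  60  60  60  60  63 123
  107 134]
 [ 58  58  59  91  70  60  53  48  44  44  43  42  42  52  54  54  60 109
   84 150]
 [ 58  59  87 183 186 186 151  99 100 100 105 104 101 105 127 118 127  94
  100 128]
 [ 58  59 115 186 185 185 114 100 100 100 101 101 101 101 101 101 101 101
   99  90]
 [ 58  62 159 186 186 180 107 100 100 101 102 101 101 101 101 101  86  67
   69  68]
 [ 59  72 181 186 186 168 101 101 101 101 101 101 102 101 101 102  96  68
   68  69]
 [ 60 10
[... 312 characters left out ...]
 103 104
   75  70]
 [114 185 186 185 123 101 102 101 102 103 103 103 103 103 103 103 103 105
  100  71]
 [ 61  61  63  58  57  64  70  69  92 107 129 129 125 122 120 124 125 128
  107  80]
 [ 61  61  62  61  62  62  63  62  61  56  56  53  57  67 111  77 132 132
  130 130]
 [ 63  62  62  62  63  62  63  62  62  63  64  64  65 100  75 111 156 155
  153 103]
 [ 61  62  62  62  63  63  63  63  63  64  65  65  66  99  65 149 156 155
  129  38]
 [ 62  61  63  63  62  63  63  63  64  64  66  65  69 151  60 105 106 104
   47  37]
 [ 63  62  63  63  63  63  63  64  64  64  65  66  65  66  65  75  72  68
   36  39]
 [ 62  63  63  63  63  64  64  64  64  65  65  65  66  66  66  66  66  50
   38  40]]
```

View pics/s7.png

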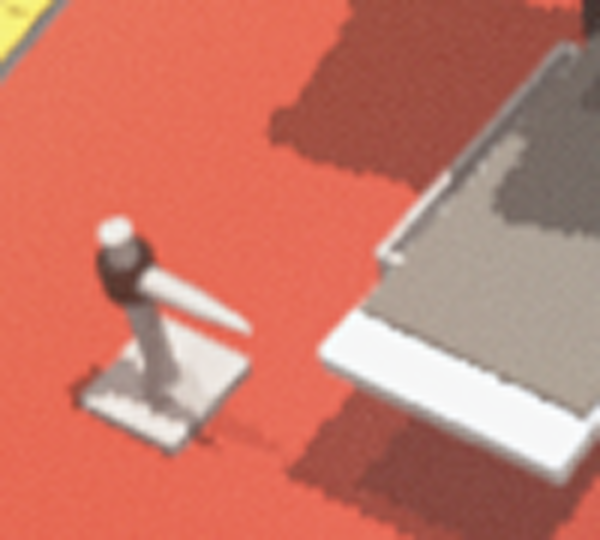

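Front top corners are at about (319,353) and (560,472), with the tip at (250,329).

Run:
```python
from h import *
s=r.snapshot('side');t=r.snapshot('top')
al=lambda w:(((w[:2]*1e3-f)@DY).round(1),((w[:2]*1e3-f)@DX).round(1))
for q,z in (((319,353),.069),((560,472),.069),((250,329),.066)): print('side',al(cast(s,(q[0]+1)/6-.5+110,(q[1]+1)/6-.5+230,z)))
g=t['image'].min(2).astype(float); V=[];U=[]
for v in range(157,186):
    row=g[v,172:200]; i=np.argmax(row>122); U.append(172+i-(row[i]-122)/(row[i]-row[i-1]));V.append(v)
U=np.array(U);V=np.array(V);k=np.polyfit(V,U,1);print('res',np.std(U-np.polyval(k,V)))
e=[cast(t,np.polyval(k,v),v,.069) for v in (157,185)];d=(e[0]-e[1]);print('top front',[al(x) for x in e],'yaw',-np.degrees(np.arctan2(d[1],d[0])))
# tip: pointer profile rows 130..143
for v in range(128,145):
    row=g[v,174:190]-59; w=np.where(row>12,row,0); print(v,(w@np.arange(174,190)/w.sum()).round(2) if w.sum() else None,row.max())
print('tip',al(cast(t,181.3,140,.066)))
# deck rail yaw from top: near (lower) rail outer edge? front strip rear pad edge check skipped
```

```text
side (np.float64(173.0), np.float64(52.6))
side (np.float64(173.9), np.float64(-38.4))
side (np.float64(174.4), np.float64(79.3))
res 0.06261849531779515
top front [(np.float64(175.5), np.float64(37.5)), (np.float64(175.6), np.float64(-30.7))] yaw 8.0433722431755
128 183.93 91.0
129 184.55 89.0
130 184.82 91.0
131 184.73 96.0
132 184.66 98.0
133 184.67 98.0
134 184.49 96.0
135 182.86 92.0
136 181.64 85.0
137 181.4 74.0
138 181.32 53.0
139 181.05 55.0
140 180.73 43.0
141 181.0 13.0
142 None 1.0
143 None 0.0
144 None 0.0
tip (np.float64(176.9), np.float64(79.9))
```

Emit:
carry_out(rows=[[[0,-0.07,0],[0,0,0],1],[[0,-0.14,0],[0,0,0],1],[[0,-0.14,0],[0,0,0],1],[[0,-0.14,0],[0,0,0],1],[[0,-0.14,0],[0,0,0],1],[[0,-0.14,0],[0,0,0],1]])

```text
clock: 20.55
tool_pos: [0.6293, 0.0882, 0.0822]
eef_rot: [0.998, -0.07, 0.002, -0.0]
contact_force: [-2.0, -13.1, 14.8]
opening: 0.176
finger_force: 60.0
```

Run:
```python
from h import *
plan(*(f-42.4*DY+6*DX),82.1,-97.95); print('tool along',(tool()[0][:2]*1e3-f)@DY, np.abs(r.get_state()['qd']).max())
t=r.snapshot('top')
al=lambda w:(((w[:2]*1e3-f)@DY).round(1),((w[:2]*1e3-f)@DX).round(1))
g=t['image'].min(2).astype(float); V=np.arange(157,186);U=[]
for v in V:
    row=g[v,172:200]; i=np.argmax(row>122); U.append(172+i-(row[i]-122)/(row[i]-row[i-1]))
k=np.polyfit(V,U,1);e=[cast(t,np.polyval(k,v),v,.069) for v in (157,185)];print([al(x) for x in e],np.polyval(k,138.5),al(cast(t,181.15,138.5,.066)))
```

```text
t 20.55 pos [629.3  88.2  82.2] hd -98.02 tilt 0.23 shift cm [-0.2  -0.18  0.01] rot [-0.03 -0.23 -0.07] F [ -2.  -13.1  14.8] q [-0.28  0.91  0.13  1.66 -0.18  0.58 -1.76] open 0.176 ff 60.0
tool along -44.15802588877952 0.001394461907468662
[(np.float64(175.5), np.float64(37.5)), (np.float64(175.5), np.float64(-30.7))] 181.8339291829262 (np.float64(177.8), np.float64(83.6))
```

Emit:
carry_out(rows=[[[0,-0.08,0],[0,0,0],1],[[0,-0.16,0],[0,0,0],1],[[0,-0.2,0],[0,0,0],1],[[0,-0.2,0],[0,0,0],1],[[0,-0.2,0],[0,0,0],1],[[0,-0.2,0],[0,0,0],1]])

```text
clock: 21.2
tool_pos: [0.6296, 0.0904, 0.0822]
eef_rot: [0.998, -0.07, 0.002, -0.0]
contact_force: [-1.6, -13.6, 13.4]
opening: 0.176
finger_force: 60.0
```

```bash
cat > m2.py <<'E'
from h import *
plan(*(f-42.4*DY+6*DX),82.1,-97.95); print('tool along',(tool()[0][:2]*1e3-f)@DY, np.abs(r.get_state()['qd']).max())
t=r.snapshot('top')
al=lambda w:(((w[:2]*1e3-f)@DY).round(1),((w[:2]*1e3-f)@DX).round(1))
g=t['image'].min(2).astype(float); V=np.arange(157,184);U=[]
for v in V:
    row=g[v,170:200]; i=np.argmax(row>122); U.append(170+i-(row[i]-122)/(row[i]-row[i-1]))
k=np.polyfit(V,U,1);e=[cast(t,np.polyval(k,v),v,.069) for v in (157,183)];d=e[0]-e[1];print([al(x) for x in e],'yaw',-np.degrees(np.arctan2(d[1],d[0])))
E
python3 m2.py
```

```text
t 21.2 pos [629.6  90.4  82.2] hd -98.02 tilt 0.23 shift cm [-0.2   0.05  0.01] rot [-0.04 -0.22 -0.07] F [ -1.6 -13.6  13.4] q [-0.28  0.91  0.13  1.66 -0.18  0.58 -1.76] open 0.176 ff 60.0
tool along -41.889283258835 0.0016309030906138384
[(np.float64(177.6), np.float64(37.3)), (np.float64(177.6), np.float64(-26.1))] yaw 7.960503711043019
```

Emit:
carry_out(rows=[[[0,0,0],[0,0,0],1],[[0,0,0],[0,0,0],1],[[0,0,0],[0,0,0],1],[[0,0,0],[0,0,0],1],[[0,0,0],[0,0,0],1]])

```text
clock: 21.75
tool_pos: [0.6296, 0.0904, 0.0822]
eef_rot: [0.998, -0.07, 0.002, -0.0]
contact_force: [-2.2, -13.2, 14.4]
opening: 0.174
finger_force: 60.0
```

```bash
python3 m2.py; python3 -c "
from plant import r
print(r.finish_job())"
```

```text
t 21.75 pos [629.6  90.4  82.2] hd -98.02 tilt 0.23 shift cm [-0.2   0.05  0.01] rot [-0.05 -0.22 -0.07] F [ -2.2 -13.2  14.4] q [-0.28  0.91  0.13  1.66 -0.18  0.58 -1.76] open 0.174 ff 60.0
tool along -41.862197266354464 0.0018994274231845757
[(np.float64(177.6), np.float64(37.3)), (np.float64(177.6), np.float64(-26.1))] yaw 7.9745149234708945
the job is handed in; nothing more can be done
None
```

I handed the job in at about 22 s: the three offcuts are in the tray, the scraper is back at its spot on the bench, and the gripper holds the platen still and square to the base, its front end within about 1.5 mm of the pointer tip by the camera measurements.

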